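# Lock the pencil tin down and draw off its tight lid

### The job

Open the pencil tin that leans in the sloping desk stand: its deep lid is so tight that the tin would come along, so first slide the fork by its knob all the way home over the tin's foot, then draw the lid straight off along the tin. Set the lid down gently, upright with its mouth down, in the middle of the round black rubber mat, and leave the tin seated in the stand with the fork still fully home. Do not disturb the calculator or the stapler.

Things in the scene. Friction and masses are not known exactly. Their poses are not given: they have to be found in the camera images.
- seat (a point): Fixed dark wooden stand, top face sloping 30 degrees. Point: on that face, centre of the tin's seat, 42 mm above the desk. z square to the face (leaning 30 degrees from vertical to the low front edge), x up the slope, y level. Face: x -60 to 70, y -173 to 63 mm. 6 mm high strips fence the tin's foot with 1 mm play.
- tin_foot (a point): Loose aluminium tin, 0.4 kg, weighted foot, square on the slope, so leaning 30 degrees. Point: centre of its underside; axes as the seat's, z along the tin. Lower body 46 (x) x 88 (y) x 60 mm tall; narrower neck up to 120 mm and pencil tips to 130 mm, inside the lid. Front and back of the foot: a lug 32 mm wide, 6 thick, sticking out 16. Sprung pads on the neck hold the lid with 12 to 17 N of friction.
- lid_center (a point): Loose aluminium lid on the tin, 0.1 kg: cap 46 (x) x 88 (y) x 78 mm tall, 3 mm walls, open below, thin dark rolled rim. Point: its centre, 39 mm below the crown; z from mouth to crown. At the start axes parallel to the tin's, point 99 mm above the tin's underside. It overlaps the neck by 60 mm; tight for the first 50 mm of draw, clear of the pencils after 70. Grasp across its 46 mm (along x).
- latch_knob (a point): Knob of the steel hold-down fork: cylinder 22 mm across, 45 mm long, axis square to the slope (z; other axes as the seat's). Point: knob's centre, 36.5 mm above the sloping face, 150 mm to the seat's -y side when the joint reads 0. Fork plate's top is 14 mm above the face. Moved towards the tin (+y), the fork's two prongs slide over the foot lugs with 2 mm clearance.
- latch (a joint): Travel of the fork along the stand's y towards the tin, in m: 0 drawn back, 0.045 fully home at its stop, prongs over the lugs. It moves against 2 N of friction and stays where it is left.
- mat: Fixed round black rubber mat on the desk, 130 mm in diameter, 4 mm thick. Origin at the centre of its underside, z up.
- calculator: Loose grey desk calculator lying flat, 95 x 145 x 14 mm (about 18 mm over the keys). Origin under its centre. Bystander.
- stapler: Loose black and steel stapler, 36 x 130 x 44 mm. Origin under its centre. Bystander.
Not all that is in view belongs to the job. What is shaped like the part that bears tin_foot but turquoise is not meant.

How it is judged:
On the way, in this order (a step that is already met when the one before it is completed fails the run):
1. the fork is fully home over the tin's foot, the lid still on (value of joint latch above 0.039 m and z of lid_center in the frame of tin_foot below 0.115 m), for 0.2 s.
2. the lid is drawn off the tin while the fork holds the tin in its seat (value of joint latch above 0.039 m and distance between tin_foot and seat below 0.008 m and angle between the z axis of tin_foot and the z axis of seat, either way round below 0.1 rad and distance between lid_center and tin_foot above 0.162 m), for 0.1 s.
3. the lid stands upright on the mat (horizontal distance between lid_center and mat below 0.025 m and angle between lid_center's own z axis and vertical below 0.1 rad and height (world z) of lid_center between 0.038 and 0.048 m), for 0.2 s.
At the end, for the whole second after the job is handed in: The lid stands still, upright within 0.1 rad, crown up, on the rubber mat with its centre within 25 mm of the mat's centre; the tin is at rest in its seat (within 8 mm and 0.1 rad) and the fork is at least 39 mm along its 45 mm travel (all of step 3 and value of joint latch above 0.039 m and distance between tin_foot and seat below 0.008 m and angle between the z axis of tin_foot and the z axis of seat, either way round below 0.1 rad and linear speed of each of lid, tin below 0.02 m/s); the robot touches nothing.
It fails at once if the tin is pulled out of its seat (foot more than 12 mm from the seat) (distance between tin_foot and seat above 0.012 m).
It fails at once if the lid is dropped (moving faster than 0.5 m/s within 35 mm of standing on the mat) (horizontal distance between lid_center and mat below 0.1 m and height (world z) of lid_center below 0.08 m and linear speed of lid above 0.5 m/s).
It fails at once if a bystander is moved more than 20 mm (distance of any of calculator, stapler from where it was at the start of the episode above 0.02 m).
It also fails if it takes over 61 s, if anything falls off the work surface, if the arm or the gripper's body presses on something with over 40 N, if the wrist force passes 120 N, or if a joint passes its speed limit or range.

### The arm

A 6-joint arm with a two-finger parallel gripper is mounted at the origin on the work surface. World frame = base frame: x ahead of the robot, y to its left, z up, the work surface at z = 0. Lengths are in m, angles in rad, forces in N, time in s.
With the tool pointing down it reaches from about 0.325 to 0.9 m from the base axis. Payload 6.1 kg.
Tool frame: the origin (TCP) lies midway between the tips of the shut fingers; the grasp point (between the pads) lies 19 mm behind it; z points along the fingers, y is the line along which they close (so a half turn about z gives the same grasp; the last joint's range is limited). The gripper opens to 85 mm and grips with 20 to 120 N. Pads are 22 mm wide; open, the fingers measure 114 mm over their backs; the gripper's body (76 mm by 85 mm) begins 54 mm behind the grasp point. The pads swing forward as they close: fully open they stand 13 mm farther back than shut.
Start: joints at [1.177, 0.22, 1.526, -0, 1.395, -0.126], TCP at [0.165, 0.603, 0.231] pointing down, gripper open.
Joint ranges: [-2.98, 2.98], [-0.91, 2.08], [0.09, 2.57], [-1.24, 4.39], [0.2, 2.65], [-2.68, 2.68]. Speed limits (rad/s): [2.57, 2.57, 3.01, 3.14, 3.14, 3.14].

### API

Orientations are given as a rotation vector (axis times angle).
In Python, from bench import env gives the robot as it stands.
- The arm moves only by the tool jog_arm, never from a script. Its argument "targets" is a list that holds one entry, the list of rows, each a list of 7 numbers: the shift along the tool's x, y, z in mm, then the turn, a rotation vector about the tool's x, y, z in units of 5 degrees (1.0 is 5 degrees), then the opening, from 0 (shut) to 1 (fully open). A call has 1 to 5 rows; each row is the pose to reach, as a shift and turn from the pose commanded when the call began, along the tool's axes at that moment; what a row does not reach only later rows make up. A row lasts 1/10 s, in which the tool goes at most 50 mm and 8.59 degrees, less where a joint would pass 70% of its speed; a pose out of reach is approached as far as the arm can. A call with a gripper value outside its range is refused whole. The fingers move at their own pace and stop on an object; the grip force is fixed at half the most. Time passes only in rows, so rows that repeat a pose let the fingers close. It gives the time, the measured TCP pose, the force, the opening and the grip force at its end, in the units of the state.
- env.state(): the state, without advancing time (a new reading comes with each control period).
- env.snapshot(name): name is "scene" or "side" or "wrist"; returns a dict with "img" (384x512x3 uint8, red, green, blue), "K" (3x3 intrinsics, pixels), "eye" and "rotation" of the camera in the world; the wrist camera has in their place "mount" (4x4, takes a point from camera to tool coordinates, whose origin is the TCP and whose axes are the flange's). Camera axes: x right, y up, looking along -z (the intrinsics and any distortion apply to the point x, -y, -z); pixel columns grow to the right and rows downward; lengths in m; the calibration is good to about 2 mm. The wrist camera is an equidistant fisheye: a pixel r from the principal point sees the ray r / f radians off the axis. A picture is of the moment at which its call begins: read the wrist's pose just before it. There is no depth.
- env.job_done(): hands the job in; it is judged then, once.
Trained networks look in the newest picture that a camera, given by its name, has taken for a name from the list of things; names that differ only in an ending like _2 or _b are one class to them, and where a whole thing is asked for, a point or a joint stands for the part that bears it (a point fixed in the world has none). Each returns a list of dicts, best first, with "p" (0 to 1); they miss things now and then, are a little off and sometimes report something else, mostly with a low value. They report only what shows in the picture. A call takes as long as a camera call. They do not tell look-alikes from the thing itself.
- env.recognise(camera, name): "box" ([left, top, right, bottom] in pixels, round what is visible of it).
- env.outline_of(camera, name): "region" (384x512 bool, what is visible of it) and "box" ([left, top, right, bottom] in pixels, round what is visible of it).
The state is a dict: "t": time; "q": joint angles; "qd": joint speeds; "tau": joint torques, N m; "position": TCP position; "orientation": TCP orientation; "contact_force": force on the tool from outside, world axes, zero at the start; "wrist_torque": the same for the moment, N m; "width": finger opening in m; "gripper_force": force on a finger pad.
Only numpy, scipy, OpenCV 4.12 (cv2) and the standard library are available. Lean on these libraries where they do the work, as an engineer would, in place of code of your own. Each camera call takes 0.05 s, during which the arm holds its last target. There are 200 camera calls.

## Working session

There is one attempt and no reset: what is moved stays moved. The work goes in short steps, Python scripts to look and compute and a tool call to move; the robot and the scene stay as the last step left them, time stands still between calls to the robot, and variables do not carry over. Pictures are saved under pics/ and viewed, at most 10 in all, crops included, and the job is handed in when it is done.

Besides the shell and the picture viewer there is one more tool, called after "Call:" as a command line: name --argument value ..., lists and objects as JSON in quotes. jog_arm: Moves the arm, as the interface text tells. Its arguments: {"type":"object","properties":{"targets":{"type":"array","items":{"type":"array","items":{"type":"array","items":{"type":"number"}}}}},"required":["targets"]}

```bash
mkdir -p pics; ls
cat > h.py <<'E'
import numpy as np, cv2
from bench import env
from scipy.spatial.transform import Rotation as R
def ray(s,px):
    K=np.array(s["K"]); d=np.array([(px[0]-K[0,2])/K[0,0],-(px[1]-K[1,2])/K[1,1],-1.])
    d=np.array(s["rotation"])@d; return np.array(s["eye"]),d/np.linalg.norm(d)
def atz(s,px,z):
    e,d=ray(s,px); return e+d*(z-e[2])/d[2]
def proj(s,P):
    K=np.array(s["K"]); c=(np.atleast_2d(P)-np.array(s["eye"]))@np.array(s["rotation"])
    return np.c_[K[0,2]+K[0,0]*c[:,0]/-c[:,2],K[1,2]-K[1,1]*c[:,1]/-c[:,2]]
E
python3 - <<'E'
from h import *
ims=[]
for n in("scene","side"):
    s=env.snapshot(n); ims.append(s["img"]); print(n,s["eye"],np.round(s["rotation"],3).tolist(),np.round(s["K"],1).tolist())
    for k in("seat","tin_foot","lid_center","latch_knob","mat","calculator","stapler"):
        try: print(k,[(np.round(d["box"]).tolist(),round(d["p"],2)) for d in env.recognise(n,k)[:3]])
        except Exception as e: print(k,e)
for n,i in zip("ab",ims): cv2.imwrite(f"pics/{n}.png",cv2.resize(i[:,:,::-1],(800,600)))
E
```

```text
pics
scene [ 1.2127366  -0.08178426  0.66489055] [0.659, 0.59, 1.322] [[353.3, 0.0, 258.7], [0.0, 353.3, 191.6], [0.0, 0.0, 1.0]]
seat [([113.0, 185.0, 219.0, 236.0], 0.74)]
tin_foot [([168.0, 178.0, 208.0, 208.0], 0.82), ([252.0, 165.0, 292.0, 217.0], 0.68)]
lid_center []
latch_knob [([125.0, 187.0, 179.0, 209.0], 0.91), ([166.0, 145.0, 206.0, 180.0], 0.71)]
mat [([322.0, 182.0, 369.0, 216.0], 0.82)]
calculator [([277.0, 239.0, 353.0, 295.0], 0.85)]
stapler [([190.0, 263.0, 255.0, 288.0], 0.8), ([127.0, 187.0, 182.0, 210.0], 0.67)]
side [ 0.26529429 -0.5423266   0.75807789] [0.758, -0.245, -0.585] [[348.3, 0.0, 257.6], [0.0, 348.3, 192.6], [0.0, 0.0, 1.0]]
seat [([238.0, 220.0, 338.0, 333.0], 0.81)]
tin_foot [([258.0, 248.0, 282.0, 280.0], 0.72)]
lid_center [([225.0, 223.0, 277.0, 272.0], 0.77)]
latch_knob [([258.0, 256.0, 317.0, 319.0], 0.78)]
mat [([180.0, 164.0, 215.0, 195.0], 0.89)]
calculator [([245.0, 160.0, 299.0, 197.0], 0.62)]
stapler [([225.0, 222.0, 279.0, 273.0], 0.58), ([298.0, 193.0, 338.0, 235.0], 0.57)]
```

```bash
sed -i 's/np.array(s\["rotation"\])/R.from_rotvec(s["rotation"]).as_matrix()/' h.py
python3 - <<'E'
from h import *
for n,c in(("scene",(100,120,400,320)),("side",(150,130,370,345))):
    s=env.snapshot(n); c0,r0,c1,r1=c
    i=s["img"][r0:r1,c0:c1,::-1]; f=min(800/i.shape[1],600/i.shape[0]); print(n,f)
    cv2.imwrite(f"pics/{n}1.png",cv2.resize(i,None,fx=f,fy=f,interpolation=cv2.INTER_CUBIC))
S={"scene":env.snapshot("scene"),"side":env.snapshot("side")}
print(atz(S["scene"],(345.5,199),.004),atz(S["side"],(197.5,179.5),.004))
E
```

```text
scene 2.6666666666666665
side 2.7906976744186047
[0.58515174 0.23673658 0.004     ] [0.58212166 0.22817995 0.004     ]
```

View pics/scene1.png

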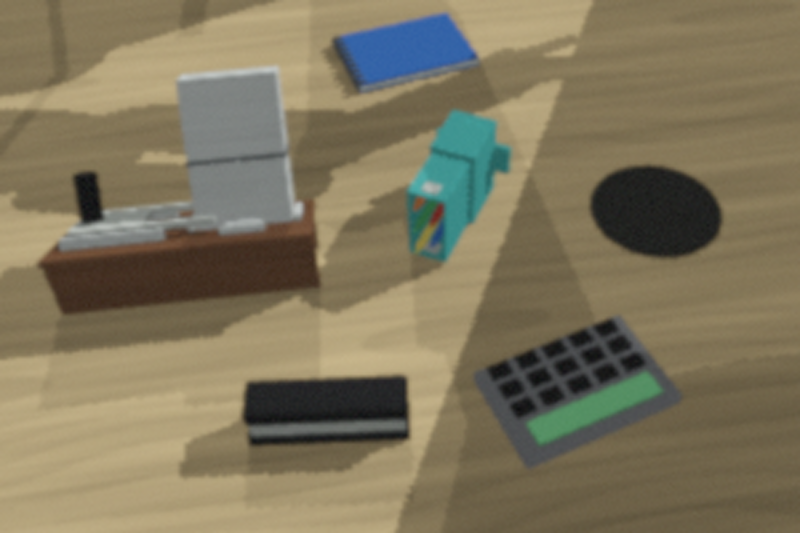

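View pics/side1.png

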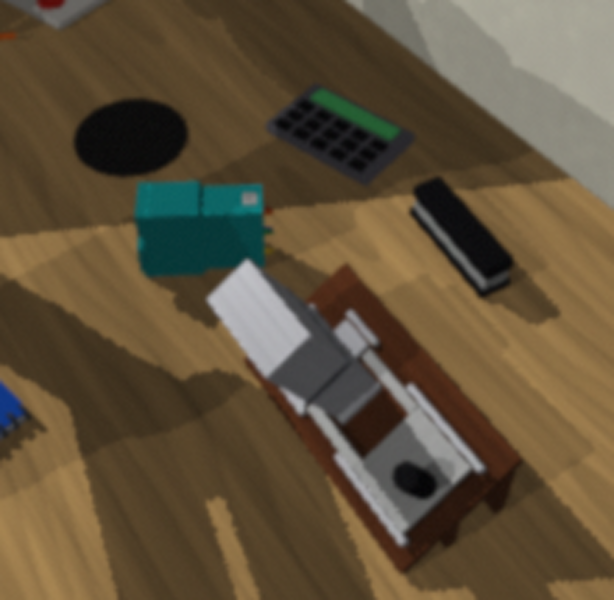

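```bash
cat >> h.py <<'E'
def seat(p):
    Rm=(R.from_euler("z",p[2])*R.from_euler("y",-30,degrees=True)).as_matrix() # x up slope
    return Rm,np.array([p[0],p[1],.042])
E
python3 - <<'E'
from h import *
from scipy.optimize import least_squares
A={"side":[((70,63,0),(348,265)),((70,-173,0),(520,460)),((-60,-173,0),(403,570)),((23,44,138),(248,260)),((-23,44,138),(207,298)),((-23,-44,138),(268,378)),((23,-44,138),(310,335))],
"scene":[((23,-44,138),(178,78)),((23,44,138),(277,68)),((23,-44,60),(190,162)),((23,44,60),(288,153)),((70,-173,0),(43,263)),((70,63,0),(317,234))]}
F={"side":(2.7907,150,130),"scene":(2.66667,100,120)}
S={n:env.snapshot(n) for n in A}
def res(p,full=False):
    Rm,t=seat(p); o=[]
    for n in A:
        P=np.array([a for a,_ in A[n]])/1e3@Rm.T+t; f,a,b=F[n]
        o.append(proj(S[n],P)-(np.array([q for _,q in A[n]])/f+[a,b]))
    return np.concatenate(o) if full else np.concatenate(o).ravel()
r=least_squares(res,[.35,.1,0],loss="soft_l1")
print(r.x,r.cost);print(res(r.x,True).round(1).tolist())
Rm,t=seat(r.x); print(Rm.round(3).tolist())
for n,v in(("knob",(0,-.15,.0365)),("lid",(0,0,.099))): print(n,Rm@v+t)
for n in S:
    P=np.array([[0,-150,59],[0,-150,14]])/1e3@Rm.T+t; f,a,b=F[n]; print(n,"knob px crop",((proj(S[n],P)-[a,b])*f).round().tolist())
    m=env.recognise(n,"mat")[0]; print(m["box"])
    for k in("stapler","calculator"):print(k,[(np.round(d["box"]),d["p"]) for d in env.recognise(n,k)][:2])
import json; json.dump(list(r.x),open("seat.json","w"))
st=env.state(); print(st["position"],st["orientation"],R.from_rotvec(st["orientation"]).as_matrix().round(3).tolist(),st["width"])
print("stapler",[atz(S["scene"],np.array(q)/2.6667+[100,120],z) for q,z in(((247,383),.044),((407,378),.044),((250,442),0),((407,437),0))])
E
```

```text
[ 0.56587743 -0.16055093 -0.01364896] 16.78726077793622
[[-3.1, -2.1], [0.3, -2.5], [-1.0, 0.3], [-1.2, -1.3], [-1.5, -0.2], [-1.3, -0.6], [-0.3, -1.0], [-1.6, 1.1], [-1.0, 1.1], [-1.2, 2.0], [-1.1, 1.4], [-2.4, 0.2], [-1.2, -0.9]]
[[0.866, 0.014, -0.5], [-0.012, 1.0, 0.007], [0.5, 0.0, 0.866]]
knob [ 0.54558185 -0.31028788  0.07360993]
lid [ 0.51638204 -0.15987533  0.12773651]
side knob px crop [[413.0, 482.0], [431.0, 491.0]]
[177.2, 162.8, 214.7, 194.6]
stapler [(array([297., 194., 334., 236.]), 0.64)]
calculator [(array([244., 160., 300., 198.]), 0.85), (array([259., 257., 316., 323.]), 0.41)]
scene knob px crop [[73.0, 176.0], [81.0, 224.0]]
[318.3, 182.1, 370.5, 218.0]
stapler []
calculator [(array([275., 240., 355., 293.]), 0.8)]
[0.16541144 0.60269781 0.23129258] [ 4.19404203e-01  3.11346329e+00 -7.16070641e-05] [[-0.964, 0.265, 0.0], [0.265, 0.964, -0.0], [-0.0, -0.0, -1.0]] 0.0853003325416054
stapler [array([ 0.75357447, -0.16386737,  0.044     ]), array([ 0.77042837, -0.03783593,  0.044     ]), array([ 0.77915152, -0.16846689,  0.        ]), array([ 0.79587972, -0.04293801,  0.        ])]
```

```bash
cat >> h.py <<'E'
import json
def goal(P,Rt):
    st=env.state(); Rc=R.from_rotvec(st["orientation"]).as_matrix(); 
    d=Rc.T@(np.array(P)-st["position"])*1e3
    w=R.from_matrix(Rc.T@Rt).as_rotvec()/np.radians(5)
    print("goal",np.round(P,3),"shift",d.round(1).tolist(),"turn",w.round(2).tolist(),"t",st["t"])
def Rseat(p): # tool axes for grasps square to the slope
    Rm,_=seat(p); return np.c_[Rm[:,1],Rm[:,0],-Rm[:,2]]
def pseat(p,v):
    Rm,t=seat(p); return Rm@(np.array(v)/1e3)+t
E
python3 - <<'E'
from h import *
p=json.load(open("seat.json"))
goal([.42,.25,.35],Rseat(p)); goal(pseat(p,(0,-150,136)),Rseat(p))
E
```

```text
goal [0.42 0.25 0.35] shift [-338.8, -272.8, -118.7] turn [-5.1, -3.94, 14.72] t 1.4
goal [ 0.496 -0.31   0.16 ] shift [-560.1, -792.4, 71.6] turn [-5.1, -3.94, 14.72] t 1.4
```

Call:
jog_arm --targets '[[[-60,-50,-100,-1,-0.8,2.9,1],[-130,-100,-118,-1.5,-1.2,4.4,1],[-200,-160,-118,-2,-1.6,5.9,1],[-270,-220,-118,-2.5,-2,7.4,1],[-338,-272,-118,-3,-2.4,8.8,1]]]'

```text
t: 1.9
position: [0.2957, 0.4225, 0.326]
orientation: [1.352, 2.579, 0.303]
contact_force: [1.3, 0.2, -0.3]
width: 0.0857
gripper_force: 0.0
```

Run:
```python
from h import *
p=json.load(open("seat.json"));st=env.state();print(st["position"],st["q"])
goal([.42,.1,.35],Rseat(p));goal([.45,-.1,.33],Rseat(p)); goal(pseat(p,(0,-150,136)),Rseat(p))
```

```text
[0.29568629 0.42253766 0.32597576] [ 0.92081517 -0.27079489  1.86010692 -0.181458    1.31437671  0.34091732]
goal [0.42 0.1  0.35] shift [-337.8, -75.7, -14.5] turn [-2.34, -1.78, 6.79] t 1.9
goal [ 0.45 -0.1   0.33] shift [-517.9, -169.2, -3.3] turn [-2.34, -1.78, 6.79] t 1.9
goal [ 0.496 -0.31   0.16 ] shift [-700.8, -297.5, 155.1] turn [-2.34, -1.78, 6.79] t 1.9
```

Call:
jog_arm --targets '[[[-338,-76,-14,-1.2,-0.9,3.4,1],[-338,-76,-14,-2.3,-1.8,6.8,1],[-338,-76,-14,-2.3,-1.8,6.8,1],[-338,-76,-14,-2.3,-1.8,6.8,1],[-338,-76,-14,-2.3,-1.8,6.8,1]]]'

```text
t: 2.4
position: [0.3851, 0.1905, 0.3418]
orientation: [1.937, 1.916, 0.504]
contact_force: [0.5, 0.6, 0.4]
width: 0.0856
gripper_force: 0.0
```

Call:
jog_arm --targets '[[[0,0,0,0,0,0,1]]]'

```text
t: 2.5
position: [0.3876, 0.1856, 0.3428]
orientation: [1.944, 1.905, 0.501]
contact_force: [0.3, 1.2, 0.4]
width: 0.0852
gripper_force: 0.0
```

Run:
```python
from h import *
p=json.load(open("seat.json"));st=env.state();print(st["position"],st["q"])
goal([.45,-.15,.33],Rseat(p)); goal(pseat(p,(0,-150,136)),Rseat(p))
```

```text
[0.38762562 0.18562397 0.34281367] [ 0.43952827 -0.70977302  2.16847911 -0.24330198  1.22065633  0.48970867]
goal [ 0.45 -0.15  0.33] shift [-334.1, 53.1, 47.6] turn [-0.04, 0.11, -0.05] t 2.5
goal [ 0.496 -0.31   0.16 ] shift [-491.6, 10.8, 220.7] turn [-0.04, 0.11, -0.05] t 2.5
```

Call:
jog_arm --targets '[[[-334,53,48,0,0.1,0,1],[-334,53,48,0,0.1,0,1],[-334,53,48,0,0.1,0,1],[-334,53,48,0,0.1,0,1],[-334,53,48,0,0.1,0,1]]]'

```text
t: 3.0
position: [0.4316, -0.0388, 0.3332]
orientation: [1.933, 1.925, 0.514]
contact_force: [1.8, 1.5, 0.3]
width: 0.0856
gripper_force: 0.0
```

Run:
```python
from h import *
p=json.load(open("seat.json"));st=env.state();print(st["position"],st["q"])
goal([.45,-.26,.3],Rseat(p)); goal(pseat(p,(0,-150,136)),Rseat(p))
```

```text
[ 0.43158652 -0.03880092  0.33320433] [-0.44134014 -0.79215905  2.22610541  0.22586885  1.23778474 -0.45994883]
goal [ 0.45 -0.26  0.3 ] shift [-221.2, 0.4, 38.1] turn [-0.04, -0.07, 0.09] t 3.0
goal [ 0.496 -0.31   0.16 ] shift [-270.8, -29.3, 182.6] turn [-0.04, -0.07, 0.09] t 3.0
```

Call:
jog_arm --targets '[[[-60,0,20,0,0,0,1],[-120,0,38,0,0,0,1],[-180,-10,60,0,0,0.1,1],[-240,-25,90,0,0,0.1,1],[-271,-29,130,0,0,0.1,1]]]'

```text
t: 3.5
position: [0.4597, -0.2675, 0.2382]
orientation: [1.944, 1.915, 0.512]
contact_force: [0.8, 0.0, 0.2]
width: 0.0851
gripper_force: 0.0
```

Run:
```python
from h import *
p=json.load(open("seat.json"));st=env.state();print(st["position"],st["q"])
goal(pseat(p,(0,-150,136)),Rseat(p))
s=env.snapshot("wrist"); print(np.round(s["mount"],4).tolist(),np.round(s["K"],1).tolist())
cv2.imwrite("pics/w1.png",cv2.resize(s["img"][:,:,::-1],(800,600)))
```

```text
[ 0.45970627 -0.26752725  0.23822798] [-0.93519675 -0.33108557  2.12486065  0.47021105  1.06736876 -1.0911883 ]
goal [ 0.496 -0.31   0.16 ] shift [-41.8, -7.0, 86.2] turn [-0.05, -0.03, -0.03] t 3.5
[[0.001, 0.947, 0.3212, 0.0814], [1.0, -0.0009, -0.0004, 0.0005], [-0.0001, 0.3212, -0.947, -0.1426], [0.0, 0.0, 0.0, 1.0]] [[297.3, 0.0, 256.1], [0.0, 297.3, 190.8], [0.0, 0.0, 1.0]]
```

View pics/w1.png

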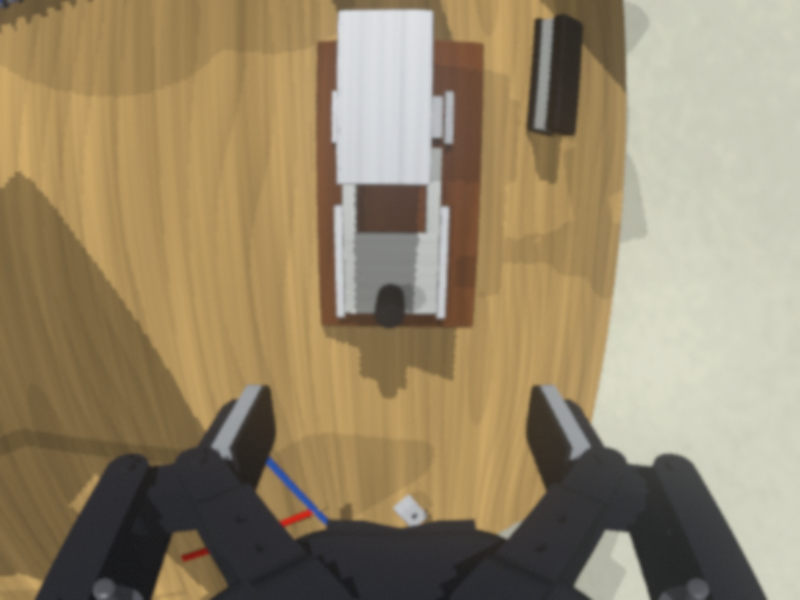

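```bash
cat >> h.py <<'E'
def wproj(s,T,P):
    M=np.array(s["mount"]); K=np.array(s["K"]); Rc,tc=T
    t=(np.atleast_2d(P)-tc)@Rc; c=(t-M[:3,3])@M[:3,:3]
    v=np.c_[c[:,0],-c[:,1],-c[:,2]]; th=np.arctan2(np.hypot(v[:,0],v[:,1]),v[:,2]); h=np.hypot(v[:,0],v[:,1])
    return np.c_[K[0,2]+K[0,0]*th*v[:,0]/h, K[1,2]+K[1,1]*th*v[:,1]/h]
def tool():
    st=env.state(); return R.from_rotvec(st["orientation"]).as_matrix(),np.array(st["position"])
E
python3 - <<'E'
from h import *
from scipy.optimize import least_squares
T=tool(); s=env.snapshot("wrist")
A=[((-23,44,138),(338,11)),((23,44,138),(433,11)),((23,-44,138),(432,184)),((-23,-44,138),(336,184)),
((-60,63,0),(318,42)),((70,63,0),(483,42)),((-60,-173,0),(322,326)),((70,-173,0),(473,326)),((0,-150,59),(390,312))]
Q=np.array([q for _,q in A])*.64-.2
def res(p):
    Rm,t=seat(p); P=np.array([a for a,_ in A])/1e3@Rm.T+t; return (wproj(s,T,P)-Q)
p=json.load(open("seat.json")); print(res(p).round(1).tolist())
r=least_squares(lambda p:res(p).ravel(),p,loss="soft_l1"); print(r.x,r.cost,res(r.x).round(1).tolist())
json.dump(list(r.x),open("seat.json","w"))
p=r.x
goal(pseat(p,(0,-150,136)),Rseat(p)); goal(pseat(p,(0,-150,26)),Rseat(p))
E
```

```text
[[5.8, -6.6], [8.0, -7.6], [9.4, -3.1], [8.3, -2.6], [2.2, -4.4], [5.9, -5.1], [5.6, 0.4], [8.5, 0.1], [7.3, 9.8]]
[ 0.55976806 -0.1640809  -0.03174438] 39.3876428070092 [[-0.9, -4.9], [2.0, -5.5], [1.6, 0.9], [-0.3, 0.7], [-1.7, -2.5], [2.8, -2.1], [-0.8, 3.6], [2.8, 4.8], [0.2, 14.0]]
goal [ 0.487 -0.312  0.16 ] shift [-46.4, -7.2, 75.1] turn [-0.18, -0.24, 0.06] t 3.6
goal [ 0.542 -0.314  0.065] shift [-48.7, -5.5, 185.1] turn [-0.18, -0.24, 0.06] t 3.6
```

Run:
```python
from h import *
from scipy.optimize import least_squares
s=env.snapshot("wrist"); T=(R.from_rotvec([1.944,1.915,.512]).as_matrix(),np.array([.45970627,-.26752725,.23822798]))
A=[((-23,44,138),(338,11)),((23,44,138),(433,11)),((23,-44,138),(432,184)),((-23,-44,138),(336,184)),
((-60,63,0),(318,42)),((70,63,0),(483,42)),((-60,-173,0),(322,326)),((70,-173,0),(473,326)),((0,-150,59),(390,312))]
Q=np.array([q for _,q in A])*.64-.2
def res(p):
    Rm,t=seat(p); P=np.array([a for a,_ in A])/1e3@Rm.T+t; return (wproj(s,T,P)-Q)
p=[.566,-.16,-.014]
r=least_squares(lambda p:res(p).ravel(),p,loss="soft_l1"); print(r.x,r.cost,res(r.x).round(1).tolist())
json.dump(list(r.x),open("seat.json","w"))
p=r.x
goal(pseat(p,(0,-150,136)),Rseat(p)); goal(pseat(p,(0,-150,26)),Rseat(p))
```

```text
[ 0.56641294 -0.16244219 -0.02201729] 12.551632738315373 [[0.2, -0.3], [0.4, -0.8], [0.1, 0.6], [1.2, 0.5], [-1.8, -1.3], [-0.2, -0.9], [-0.5, -0.2], [0.3, 0.5], [-0.4, 9.7]]
goal [ 0.495 -0.311  0.16 ] shift [-46.8, -2.5, 81.3] turn [-0.15, -0.18, -0.01] t 3.65
goal [ 0.55  -0.312  0.065] shift [-48.5, -1.1, 191.3] turn [-0.15, -0.18, -0.01] t 3.65
```

Call:
jog_arm --targets '[[[-42,-2,50,-0.1,-0.2,0,1],[-42,-2,80,-0.1,-0.2,0,1],[-42,-2,80,-0.1,-0.2,0,1],[-42,-2,80,-0.1,-0.2,0,1]]]'

```text
t: 4.05
position: [0.4972, -0.305, 0.167]
orientation: [1.938, 1.904, 0.504]
contact_force: [0.2, 0.2, 0.7]
width: 0.0859
gripper_force: 0.0
```

Run:
```python
from h import *
p=json.load(open("seat.json"));Rm,t=seat(p)
T=tool(); s=env.snapshot("wrist")
im=s["img"][200:384,150:400,::-1]; cv2.imwrite("pics/w2.png",cv2.resize(im,None,fx=3,fy=3))
print((Rm.T@(T[1]-t)*1e3).round(1))
for y in(-150,-145,-140,-135): print(y,((wproj(s,T,np.array([[0,y,59],[0,y-11,59],[0,y+11,14]])/1e3@Rm.T+t)-[150,200])*3).round().tolist())
print([(d["box"],d["p"]) for d in env.recognise("wrist","latch_knob")])
goal(pseat(p,(0,-150,26)),Rseat(p))
```

```text
[   5.3 -144.   141.3]
-150 [[296.0, 10.0], [296.0, 47.0], [299.0, -75.0]]
-145 [[296.0, -8.0], [296.0, 30.0], [299.0, -91.0]]
-140 [[296.0, -25.0], [296.0, 13.0], [299.0, -106.0]]
-135 [[296.0, -43.0], [296.0, -4.0], [299.0, -122.0]]
[([209.8, 55.4, 295.5, 204.3], 0.57)]
goal [ 0.55  -0.312  0.065] shift [-3.2, -7.8, 117.5] turn [0.06, 0.11, 0.09] t 4.15
```

View pics/w2.png

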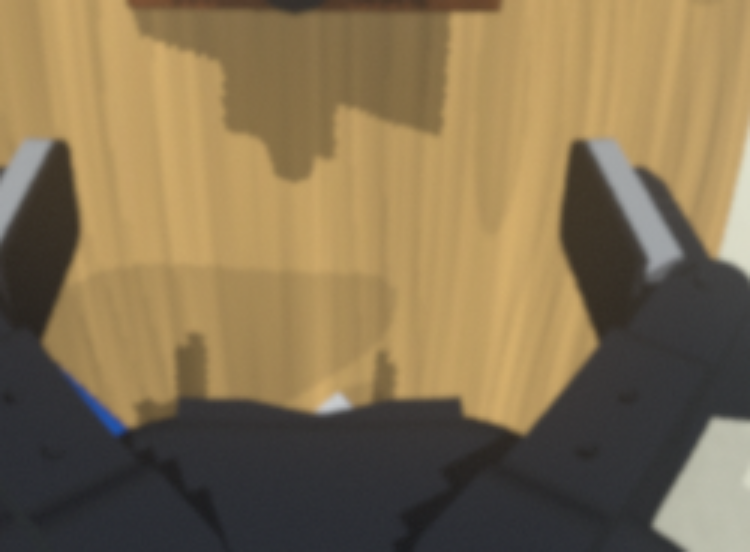

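Run:
```python
from h import *
p=json.load(open("seat.json"));Rm,t=seat(p)
T=tool(); s=env.snapshot("wrist")
print((Rm.T@(T[1]-t)*1e3).round(1),((wproj(s,T,np.array([[-60,-173,0],[70,-173,0]])/1e3@Rm.T+t)-[150,200])*3).round().tolist())
goal(pseat(p,(0,-140,26)),Rseat(p))
```

```text
[   7.2 -145.6  143.5] [[121.0, -1.0], [494.0, 2.0]]
goal [ 0.55  -0.302  0.065] shift [7.3, -8.0, 117.7] turn [0.07, 0.12, 0.09] t 4.2
```

Call:
jog_arm --targets '[[[6,-8,40,0,0.1,0.1,1],[6,-8,80,0,0.1,0.1,1],[6,-8,100,0,0.1,0.1,1],[6,-8,112,0,0.1,0.1,1],[6,-8,112,0,0.1,0.1,1]]]'

```text
t: 4.7
position: [0.5465, -0.3025, 0.0668]
orientation: [1.947, 1.899, 0.515]
contact_force: [0.8, -0.2, -0.4]
width: 0.085
gripper_force: 0.0
```

Call:
jog_arm --targets '[[[0,0,0,0,0,0,0.3],[0,0,0,0,0,0,0.2],[0,0,0,0,0,0,0],[0,0,0,0,0,0,0],[0,0,0,0,0,0,0]]]'

```text
t: 5.2
position: [0.5471, -0.3039, 0.0678]
orientation: [1.947, 1.896, 0.514]
contact_force: [4.1, 0.4, 6.3]
width: 0.0204
gripper_force: 59.1
```

Call:
jog_arm --targets '[[[0,0,0,0,0,0,0],[0,0,0,0,0,0,0]]]'

```text
t: 5.4
position: [0.5472, -0.3039, 0.0677]
orientation: [1.946, 1.896, 0.514]
contact_force: [1.1, 0.4, 7.2]
width: 0.0201
gripper_force: 59.1
```

Run:
```python
from h import *
p=json.load(open("seat.json"));Rm,t=seat(p)
st=env.state();print((Rm.T@(st["position"]-t)*1e3).round(1),st["width"],st["gripper_force"],Rm.T@st["contact_force"])
s=env.snapshot("side"); c=s["img"][200:345,200:360,::-1]; cv2.imwrite("pics/s2.png",cv2.resize(c,None,fx=4,fy=4))
goal(pseat(p,(0,-100,26)),Rseat(p))
```

```text
[  -1.1 -141.8   30.4] 0.020147736310299858 59.13721203804016 [4.55738485 0.45279622 5.6324452 ]
goal [ 0.551 -0.262  0.065] shift [41.8, 0.9, 4.3] turn [0.06, 0.01, -0.04] t 5.45
```

View pics/s2.png

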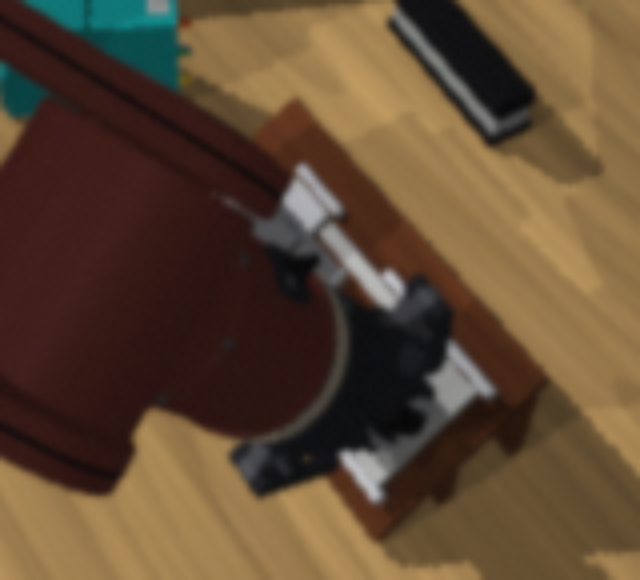

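Call:
jog_arm --targets '[[[10,0,0,0,0,0,0],[18,0,0,0,0,0,0],[26,0,0,0,0,0,0],[33,0,0,0,0,0,0],[33,0,0,0,0,0,0]]]'

```text
t: 5.95
position: [0.5482, -0.2695, 0.0678]
orientation: [1.946, 1.897, 0.515]
contact_force: [4.0, 1.4, 7.5]
width: 0.0201
gripper_force: 59.7
```

Call:
jog_arm --targets '[[[3,0,0,0,0,0,0],[6,0,0,0,0,0,0],[6,0,0,0,0,0,0]]]'

```text
t: 6.25
position: [0.5482, -0.2679, 0.0679]
orientation: [1.945, 1.891, 0.507]
contact_force: [6.0, -14.3, -3.0]
width: 0.0204
gripper_force: 59.1
```

```bash
cat > st.py <<'E'
from h import *
p=json.load(open("seat.json"));Rm,t=seat(p)
st=env.state();print((Rm.T@(st["position"]-t)*1e3).round(1),st["width"],st["gripper_force"],"F seat",(Rm.T@st["contact_force"]).round(1),st["t"])
E
python3 st.py
```

```text
[  -0.8 -105.9   30.4] 0.02039799517293285 59.1317492723465 F seat [  4.  -14.2  -5.7] 6.25
```

Call:
jog_arm --targets '[[[-3,0,0,0,0,0,0.6],[-3,0,0,0,0,0,1],[-3,0,0,0,0,0,1],[-3,0,0,0,0,0,1]]]'

```text
t: 6.65
position: [0.5463, -0.2658, 0.0651]
orientation: [1.95, 1.9, 0.515]
contact_force: [-0.5, 0.5, -0.2]
width: 0.0771
gripper_force: 0.0
```

Call:
jog_arm --targets '[[[0,0,-40,0,0,0,1],[0,0,-90,0,0,0,1],[0,0,-140,0,0,0,1],[0,0,-170,0,0,0,1],[0,0,-170,0,0,0,1]]]'

```text
t: 7.15
position: [0.4619, -0.2669, 0.218]
orientation: [1.943, 1.894, 0.511]
contact_force: [0.3, -0.7, 0.6]
width: 0.0855
gripper_force: 0.0
```

```bash
python3 st.py
python3 - <<'E'
from h import *
p=json.load(open("seat.json"));Rm,t=seat(p)
T=tool(); s=env.snapshot("wrist")
cv2.imwrite("pics/w3.png",cv2.resize(s["img"][:,:,::-1],(800,600)))
A=np.array([(-23,44,138),(23,44,138),(23,-44,138),(-23,-44,138),(-60,63,0),(70,63,0),(-60,-173,0),(70,-173,0),(0,-105,59)])/1e3
print(((wproj(s,T,A@Rm.T+t)+.2)/.64).round().tolist())
goal(pseat(p,(0,0,200)),Rseat(p))
E
```

```text
[  -0.5 -106.8  203.5] 0.08546412116607884 0.0 F seat [ 0.6 -0.7  0.4] 7.15
[[346.0, -3.0], [451.0, -3.0], [450.0, 188.0], [347.0, 188.0], [316.0, 32.0], [493.0, 32.0], [325.0, 333.0], [484.0, 332.0], [399.0, 271.0]]
goal [ 0.466 -0.16   0.215] shift [105.9, 1.6, 1.1] turn [0.06, 0.03, -0.04] t 7.2
```

View pics/w3.png

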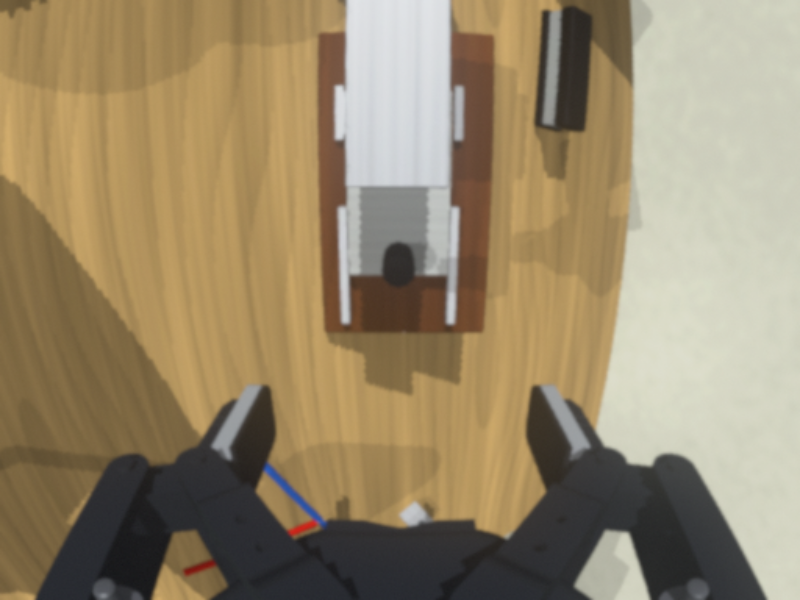

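Call:
jog_arm --targets '[[[50,1,0,0,0,0,1],[95,1,0,0,0,0,1],[106,1,0,0,0,0,1],[106,1,0,0,0,0,1]]]'

```text
t: 7.6
position: [0.4646, -0.1563, 0.2116]
orientation: [1.948, 1.904, 0.515]
contact_force: [0.2, -0.1, -0.7]
width: 0.0856
gripper_force: 0.0
```

```bash
python3 st.py
python3 - <<'E'
from h import *
p=json.load(open("seat.json"))
goal(pseat(p,(0,0,90)),Rseat(p))
E
```

```text
[ -3.4   3.9 197.8] 0.0855896877713096 0.0 F seat [-0.1 -0.1 -0.7] 7.6
goal [ 0.521 -0.161  0.12 ] shift [-4.4, 3.4, 107.8] turn [0.0, -0.05, -0.02] t 7.6
```

Call:
jog_arm --targets '[[[-2,2,30,0,0,0,1],[-2,2,60,0,0,0,1],[-2,2,85,0,0,0,1],[-2,2,106,0,0,0,1],[-2,2,106,0,0,0,1]]]'

```text
t: 8.1
position: [0.5183, -0.1613, 0.1184]
orientation: [1.956, 1.903, 0.513]
contact_force: [-0.6, 0.2, -0.9]
width: 0.0857
gripper_force: 0.0
```

```bash
python3 st.py
```

```text
[-3.5  0.1 90.2] 0.08571727116889838 0.0 F seat [-1.   0.2 -0.5] 8.1
```

Call:
jog_arm --targets '[[[0,0,0,0,0,0,0.6],[0,0,0,0,0,0,0.5],[0,0,0,0,0,0,0.4],[0,0,0,0,0,0,0.2],[0,0,0,0,0,0,0]]]'

```text
t: 8.6
position: [0.5197, -0.1627, 0.1239]
orientation: [1.948, 1.898, 0.513]
contact_force: [-6.3, -0.0, 3.6]
width: 0.0452
gripper_force: 61.3
```

```bash
python3 st.py
```

```text
[ 0.5 -1.3 94.3] 0.04524304444798074 61.30518078804016 F seat [-3.6 -0.2  6.3] 8.6
```

Call:
jog_arm --targets '[[[0,0,-4,0,0,0,0],[0,0,-8,0,0,0,0],[0,0,-12,0,0,0,0],[0,0,-16,0,0,0,0],[0,0,-20,0,0,0,0]]]'

```text
t: 9.1
position: [0.5089, -0.1615, 0.1393]
orientation: [1.951, 1.9, 0.514]
contact_force: [7.1, -0.9, -12.0]
width: 0.0455
gripper_force: 63.2
```

```bash
python3 st.py
python3 - <<'E'
from h import *
p=json.load(open("seat.json"));Rm,t=seat(p)
goal(pseat(p,(0,0,200)),Rseat(p))
E
```

```text
[ -1.1  -0.3 113. ] 0.04552576055556233 63.15658092498779 F seat [  0.2  -0.8 -13.9] 9.1
goal [ 0.466 -0.16   0.215] shift [0.5, 1.2, -87.0] turn [0.01, -0.02, -0.06] t 9.1
```

Call:
jog_arm --targets '[[[0,0,-6,0,0,0,0],[0,0,-12,0,0,0,0],[0,0,-18,0,0,0,0],[0,0,-24,0,0,0,0],[0,0,-30,0,0,0,0]]]'

```text
t: 9.6
position: [0.4937, -0.1611, 0.1651]
orientation: [1.951, 1.9, 0.514]
contact_force: [5.6, -1.3, -11.4]
width: 0.0453
gripper_force: 63.1
```

Call:
jog_arm --targets '[[[0,0,-6,0,0,0,0],[0,0,-12,0,0,0,0],[0,0,-20,0,0,0,0],[0,0,-28,0,0,0,0],[0,0,-36,0,0,0,0]]]'

```text
t: 10.1
position: [0.4767, -0.1616, 0.1987]
orientation: [1.948, 1.898, 0.514]
contact_force: [-0.5, -0.3, -1.0]
width: 0.0452
gripper_force: 64.4
```

Call:
jog_arm --targets '[[[0,0,-15,0,0,0,0],[0,0,-30,0,0,0,0],[0,0,-45,0,0,0,0],[0,0,-55,0,0,0,0],[0,0,-55,0,0,0,0]]]'

```text
t: 10.6
position: [0.4494, -0.1616, 0.2471]
orientation: [1.946, 1.896, 0.514]
contact_force: [0.1, -0.3, -0.7]
width: 0.0455
gripper_force: 64.4
```

```bash
python3 st.py
python3 - <<'E'
from h import *
p=json.load(open("seat.json"));Rm,t=seat(p)
T=tool(); s=env.snapshot("wrist"); c=env.snapshot("scene")
cv2.imwrite("pics/w4.png",np.hstack([cv2.resize(x["img"][:,:,::-1],(400,300)) for x in (s,c)]))
st=env.state(); print(st["q"])
for n in("scene","side"):
    c=env.snapshot(n)
    for d in env.outline_of(n,"mat")[:1]:
        ys,xs=np.nonzero(d["region"]); print(n,d["p"],d["box"],atz(c,(xs.mean(),ys.mean()),.004))
Rd=np.array([[0,1,0],[1,0,0],[0,0,-1.]])
goal([.55,.0,.3],Rseat(p)); goal([.583,.232,.25],Rd)
E
```

```text
[  1.3  -1.7 236.1] 0.045469887557185416 64.3662178516388 F seat [-0.2 -0.3 -0.7] 10.6
[-0.75602126 -0.57426777  2.27492306  0.39438581  1.06828444 -0.85595842]
scene 0.83 [319.4, 182.2, 371.5, 216.5] [0.5831701  0.23629369 0.004     ]
side 0.59 [182.9, 164.5, 215.2, 188.7] [0.59649435 0.24801466 0.004     ]
goal [0.55 0.   0.3 ] shift [163.2, 111.6, 0.7] turn [0.01, -0.02, -0.05] t 10.9
goal [0.583 0.232 0.25 ] shift [395.8, 109.6, 58.4] turn [6.01, 0.03, -0.29] t 10.9
```

View pics/w4.png

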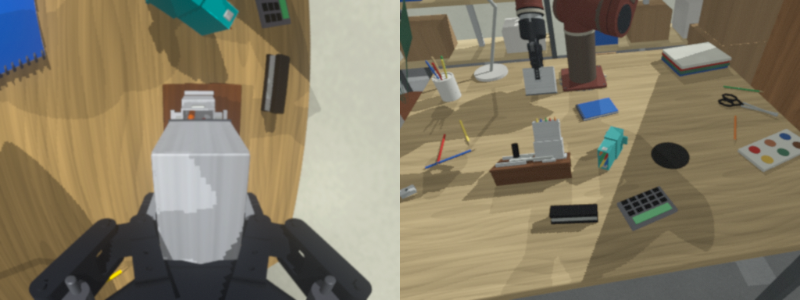

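Call:
jog_arm --targets '[[[40,15,-15,0,0,0,0],[85,35,-20,0.5,0,0,0],[130,60,-20,1.5,0,0,0],[175,80,-10,2.5,0,-0.1,0],[218,100,0,3.5,0,-0.2,0]]]'

```text
t: 11.4
position: [0.5422, 0.0573, 0.2968]
orientation: [2.111, 2.095, 0.226]
contact_force: [0.9, -0.6, -0.0]
width: 0.0454
gripper_force: 64.5
```

Run:
```python
from h import *
st=env.state(); print(st["q"],st["width"])
Rd=np.array([[0,1,0],[1,0,0],[0,0,-1.]])
goal([.583,.15,.25],Rd)
```

```text
[-0.04086108 -0.18490994  1.83027506  0.00253629  1.27645109 -0.03391828] 0.04538907898160921
goal [0.583 0.15  0.25 ] shift [93.2, 29.0, 53.9] turn [2.52, 0.07, -0.08] t 11.4
```

Call:
jog_arm --targets '[[[40,15,25,1.4,0,0,0],[60,29,54,2.5,0,-0.1,0],[60,29,54,2.5,0,-0.1,0],[60,29,54,2.5,0,-0.1,0]]]'

```text
t: 11.8
position: [0.5808, 0.1147, 0.2441]
orientation: [-2.22, -2.222, 0.012]
contact_force: [0.4, -0.9, -1.2]
width: 0.0452
gripper_force: 64.4
```

Run:
```python
from h import *
from scipy.optimize import least_squares
T=tool(); s=env.snapshot("wrist"); print(T[1])
for d in env.outline_of("wrist","mat")[:2]:
    ys,xs=np.nonzero(d["region"]); print(d["p"],d["box"],xs.mean(),ys.mean(),len(xs))
    a=np.linspace(0,2*np.pi,60)
    cs,_=cv2.findContours(d["region"].astype(np.uint8),cv2.RETR_EXTERNAL,cv2.CHAIN_APPROX_NONE); c=max(cs,key=len)[:,0].astype(float)
    def inv(q): # distances of contour to projected circle
        P=wproj(s,T,np.c_[q[0]+.065*np.cos(a),q[1]+.065*np.sin(a),0*a+.004])
        return np.array([np.hypot(*(c-x).T).min() for x in P])
    r=least_squares(inv,[.583,.236],loss="soft_l1"); print(r.x,inv(r.x).mean(),inv(r.x).max())
cv2.imwrite("pics/w5.png",cv2.resize(s["img"][:,:,::-1],(800,600)))
```

```text
[0.58083215 0.11474874 0.24407223]
0.91 [207.4, 13.9, 308.3, 113.6] 258.0913288866085 62.676885582349925 7796
[0.5818974  0.23564857] 1.0876968488339271 2.048952935391999
```

View pics/w5.png

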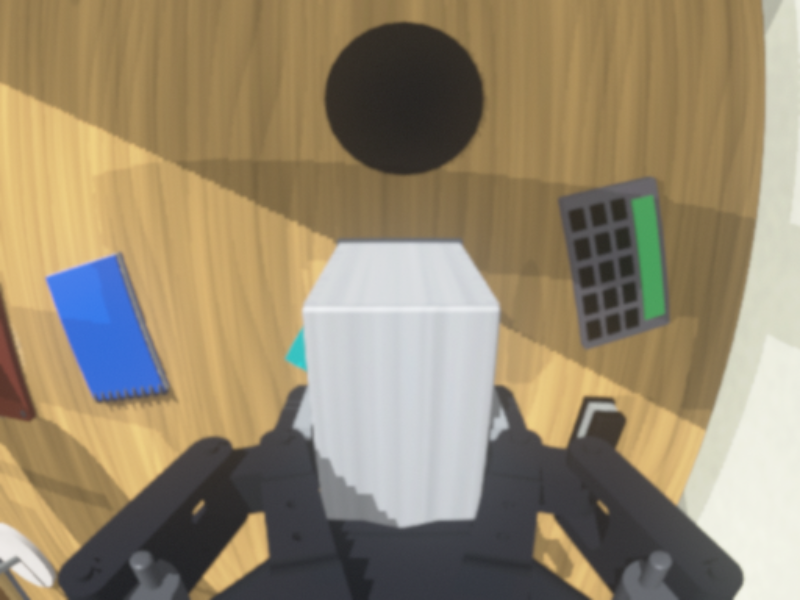

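```bash
cat > g.py <<'E'
from h import *
Rd=np.array([[0,1,0],[1,0,0],[0,0,-1.]])
st=env.state();print(st["position"],st["contact_force"].round(1) if hasattr(st["contact_force"],"round") else st["contact_force"])
goal([.582,.2345,.06],Rd)
E
python3 g.py
```

```text
[0.58180828 0.11376405 0.25039877] [-0.8  0.6 -0.2]
goal [0.582 0.234 0.06 ] shift [121.6, -0.8, 189.9] turn [0.05, 0.05, -0.01] t 11.9
```

Call:
jog_arm --targets '[[[45,0,15,0,0,0,0],[85,0,40,0,0,0,0],[115,0,75,0,0,0,0],[121,0,115,0,0,0,0],[121,0,145,0,0,0,0]]]'

```text
t: 12.4
position: [0.5825, 0.2353, 0.1066]
orientation: [2.216, 2.216, 0.007]
contact_force: [-0.9, 0.0, -1.2]
width: 0.0453
gripper_force: 64.5
```

Call:
jog_arm --targets '[[[0,0,15,0,0,0,0],[0,0,28,0,0,0,0],[0,0,36,0,0,0,0],[0,0,42,0,0,0,0],[0,0,42,0,0,0,0]]]'

```text
t: 12.9
position: [0.5826, 0.234, 0.0621]
orientation: [2.219, 2.217, -0.001]
contact_force: [-0.8, -0.3, -1.4]
width: 0.0451
gripper_force: 64.5
```

```bash
python3 g.py
```

```text
[0.58256261 0.23403426 0.06214391] [-0.8 -0.3 -1.4]
goal [0.582 0.234 0.06 ] shift [0.5, -0.6, 2.1] turn [0.03, 0.05, -0.01] t 12.9
```

Lower slowly to about 0.038, watching force.

Call:
jog_arm --targets '[[[0,0,5,0,0,0,0],[0,0,10,0,0,0,0],[0,0,15,0,0,0,0],[0,0,19,0,0,0,0],[0,0,19,0,0,0,0]]]'

```text
t: 13.4
position: [0.5815, 0.2341, 0.0416]
orientation: [2.219, 2.218, -0.005]
contact_force: [0.0, -0.3, -0.6]
width: 0.0456
gripper_force: 64.5
```

Call:
jog_arm --targets '[[[0,0,2,0,0,0,0],[0,0,3,0,0,0,0],[0,0,3,0,0,0,0]]]'

```text
t: 13.7
position: [0.5822, 0.2342, 0.0396]
orientation: [2.219, 2.218, -0.003]
contact_force: [0.1, -0.4, 0.2]
width: 0.0453
gripper_force: 64.5
```

Call:
jog_arm --targets '[[[0,0,1,0,0,0,0],[0,0,2,0,0,0,0],[0,0,2,0,0,0,0]]]'

```text
t: 14.0
position: [0.5825, 0.2342, 0.0382]
orientation: [2.218, 2.217, -0.002]
contact_force: [-1.0, -0.8, 2.8]
width: 0.0454
gripper_force: 64.7
```

Call:
jog_arm --targets '[[[0,0,1,0,0,0,0],[0,0,2,0,0,0,0],[0,0,2,0,0,0,0]]]'

```text
t: 14.3
position: [0.5829, 0.2342, 0.038]
orientation: [2.218, 2.217, -0.001]
contact_force: [-6.0, -2.9, 14.5]
width: 0.045
gripper_force: 66.0
```

Call:
jog_arm --targets '[[[0,0,-2,0,0,0,0],[0,0,-2,0,0,0,0.56],[0,0,-2,0,0,0,0.62],[0,0,-2,0,0,0,0.8],[0,0,-2,0,0,0,1]]]'

```text
t: 14.8
position: [0.582, 0.2342, 0.0373]
orientation: [2.219, 2.218, -0.003]
contact_force: [0.2, 0.1, 0.1]
width: 0.0793
gripper_force: 0.0
```

Call:
jog_arm --targets '[[[0,0,0,0,0,0,1],[0,0,-15,0,0,0,1],[0,0,-40,0,0,0,1],[0,0,-80,0,0,0,1],[0,0,-120,0,0,0,1]]]'

```text
t: 15.3
position: [0.5815, 0.2346, 0.1595]
orientation: [2.219, 2.218, -0.003]
contact_force: [1.9, 0.3, -0.0]
width: 0.0858
gripper_force: 0.0
```

Call:
jog_arm --targets '[[[-60,0,-30,0,0,0,1],[-100,0,-40,0,0,0,1],[-100,0,-40,0,0,0,1]]]'

```text
t: 15.6
position: [0.5837, 0.1311, 0.2026]
orientation: [2.218, 2.21, 0.003]
contact_force: [-1.0, 0.5, -0.2]
width: 0.0854
gripper_force: 0.0
```

Run:
```python
from h import *
st=env.state(); print(st["width"],st["contact_force"],st["t"])
c=env.snapshot("scene"); s=env.snapshot("wrist")
cv2.imwrite("pics/f.png",np.hstack([cv2.resize(x,(400,300)) for x in (c["img"][100:325,100:400,::-1],s["img"][:,:,::-1])]))
```

```text
0.08541444053284702 [-1.01709759  0.50310747 -0.17197792] 15.6
```

View pics/f.png

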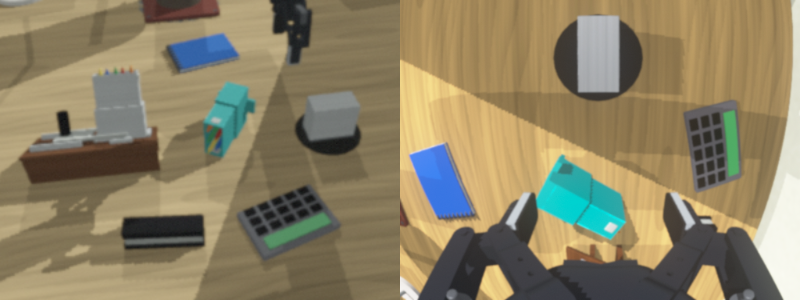

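The picture shows the lid upright and centred on the mat at (598, 55) in the right half. The tin is seated with the fork home, at (120, 110) in the left half.

```bash
python3 -c "
from bench import env
print(env.job_done())"
```

```text
the job is handed in; nothing more can be done
None
```

I handed the job in: the fork is fully home, the lid stands upright in the middle of the mat, and the tin is seated in the stand. The calculator and stapler were not touched. The hand-in returned no verdict.

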